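# Proof-pull a cast grab handle and shelve it

## Robot

A 6-joint arm with a two-finger parallel gripper is mounted at the origin on the work surface. World frame = base frame: x ahead of the robot, y to its left, z up, the work surface at z = 0. Lengths are in m, angles in rad, forces in N, time in s.
With the tool pointing down it reaches from about 0.35 to 0.8 m from the base axis. Payload 7.3 kg.
Tool frame: the origin (TCP) lies between the finger pads; the fingertips stand 25 mm ahead of it and the grasp point (between the pads) lies 6 mm ahead of it (r.tip_extent is the distance from the TCP to the fingertips, in m); z points along the fingers, y is the line along which they close (so a half turn about z gives the same grasp; the last joint's range is limited). The gripper opens to 85 mm and grips with 20 to 120 N. Pads are 22 mm wide; open, the fingers measure 114 mm over their backs; the gripper's body (76 mm by 85 mm) begins 54 mm behind the grasp point. The pads swing forward as they close: fully open they stand 13 mm farther back than shut.
Start: joints at [1.011, 0.342, 1.524, -0, 1.275, -0.146], TCP at [0.211, 0.481, 0.256] pointing down, gripper open.
Joint ranges: [-2.53, 2.53], [-0.77, 2.02], [0.04, 2.7], [-1, 4.14], [0.28, 2.66], [-3.11, 3.11]. Speed limits (rad/s): [2.57, 2.57, 3.14, 3.14, 3.14, 3.14].

## Interface

Orientations are given as a unit quaternion [x, y, z, w].
In Python, from workcell import r, command_gripper, optics gives the robot as it stands. The module is installed in compiled form; this text tells all that it offers. Calls block until the motion is done:
- r.reach(position, orientation): joint-space move of the TCP to a pose.
- r.move_straight(position, orientation=None, speed=0.15, max_force=None): straight line of the TCP; orientation=None keeps the orientation; speed is the mean speed in m/s. With max_force (N) it stops when the force on the tool has changed by that much, and returns True; else False.
- r.movej(angles): joint-space move.
- command_gripper(opening, force=None): finger opening in m; force is the grip in N (None keeps the last); returns when the fingers have stopped.
- r.hold(seconds).
- r.solve_ik(position, orientation): joint angles nearest the present ones, or None.
- r.read_state(): the state.
- optics.get_image(name): name is "side" or "top"; returns (picture, depth): 420x560x3 uint8, red, green, blue; 420x560 float32, m along the optical axis (not along the pixel's ray), 0 where there is no reading.
- optics.camera_model(name): a dict with "K" (3x3 intrinsics, pixels), "k1" (the pictures are not rectified: a ray, as slopes to the right and down, at radius r is drawn at 1 + k1 r^2 times it, then the intrinsics apply), "R" (3x3) and "t" (3): a world point X has camera coordinates R X + t. Camera axes: x right, y down, z forward; pixel columns grow to the right and rows downward; lengths in m; the calibration is good to about 2 mm. A picture is of the moment at which its call begins. camera_model takes no time and is no camera call.
A pose or a line that the arm cannot do raises r.PlanningError and nothing moves.
- r.finish_job(): hands the job in; it is judged then, once.
The state is a dict: "time_s": time; "joint_positions": joint angles; "dq": joint speeds; "tau": joint torques, N m; "eef_pos": TCP position; "eef_rot": TCP orientation; "contact_force": force on the tool from outside, world axes, zero at the start; "torque": the same for the moment, N m; "grip_width": finger opening in m; "grip_force": force on a finger pad.
Only numpy, scipy, OpenCV 4.12 (cv2) and the standard library are available. Lean on these libraries where they do the work, as an engineer would, in place of code of your own. Each camera call takes 0.05 s, during which the arm holds its last target. There are 200 camera calls.

## Task

Proof-pull the cast grab handle: pick it up, hook one of its legs into the pull gauge's stirrup, behind the drawbar, and with it pull the sprung stirrup out until the pointer stands at the rider on the scale (never more than a centimetre past it), keep it there for about one and a half seconds, then ease it back to its stop without letting it snap. Then unhook the handle and set it down, not drop it, inside the tray under the rack's shelf, standing on both legs, and leave the other things on the bench where they are.

Things in the scene. Friction and masses are not known exactly. Their poses are not given: they have to be found in the camera images.
- handle: Loose cast aluminium grab handle, a bridge shape, about 0.4 kg: straight bar 160 long (its x), 24 wide (y), 20 thick, with a 22 x 24 leg at each end reaching 35 below the bar (55 tall in all, 116 clear between legs). Starts standing on its legs on the bench. Origin: centre of its underside at leg-end level, z up; bar's mid-height at z = 45. Both ends alike; grip it across the bar.
- gauge: Pull gauge fixed to the bench: base plate 400 x 130 x 12, blue spring housing 150 x 90, 100 tall, at its far end (x 140 to 290). Origin on the bench below the middle of the drawbar at its stop. The pull is along its -x (robot's side). Scale rail at y = 77, 26 wide, top at z = 54, from x = -85 to 45.
- drawbar (a point): Middle of the drawbar, a level round bar 12 in diameter, 88 long along gauge y, 70 above the bench, at the near end of the sliding stirrup. Behind it (gauge +x) is the stirrup's open window for the leg: from 6 to 66 behind the bar's axis, 72 wide, between side arms 14 tall and 8 thick. The base plate's top is 58 below the bar's axis.
- stirrup (a joint): Pull of the sprung stirrup in m: 0 at its stop, growing as it is drawn along the gauge's -x, at most 0.09. The spring pulls it back with about 2.4 N at 0 and 160 N/m more.
- pointer (a point): Tip of the pointer, a thin dark tongue that sticks out from the drawbar's +y end over the scale rail and moves with the stirrup; 85 along y from the drawbar's middle, 64 above the bench.
- mark: The rider: a dark steel clip, 6 long (gauge x), across the scale rail, with a tab 25 tall above the rail at its outer side. Does not move; it sits 25 to 50 from the pointer's rest place along gauge -x. Origin: its middle on the rail's top face; x parallel to gauge x. Pointer and rider agree when their gauge-x difference is zero.
- rack: Blue-legged steel rack fixed to the bench, open in front (its -x, the robot's side). Origin on the bench below the middle of the shelf's front edge. Shelf from x = 0 to 200, 220 wide, underside at z = 210, boxes on it up to z = 285; legs 16 square at x = 100 and 190, y = -100 and 100. A fixed open tray under it sticks out 65 in front.
- tray (a point): Centre of the tray's inner floor, 17 above the bench, 40 behind the shelf's front edge (rack x). Inside, the tray is 200 long (rack x), 130 wide (rack y), its walls 5 thick and rising 29 above this floor; axes parallel to the rack's. The shelf's underside is 193 above this floor.
- column: Bystander: a small dark cast column, 130 tall, foot 68 diameter, standing on the bench. Origin at the centre of its foot.
- discs: Bystander: a brown pack of grinding discs 116 diameter, 24 tall, lying on the bench. Origin at the centre of its underside.
- hammer: Bystander: a hammer lying on the bench, about 300 long along its x. Origin beneath its middle.
There are look-alikes about, which are no part of the job. Of the things like the handle, leave any that is brown; of the rest the smaller one is meant.

How it is judged:
On the way, in this order (a step that is already met when the one before it is completed fails the run):
1. the handle is hooked on the drawbar and has begun to draw the stirrup out (contact force between handle and stirrup above 1 N and value of joint stirrup above 0.005 m and contact force between the fingers and stirrup below 0.5 N), for 0.1 s.
2. pulled by the handle, the pointer stands at the rider (within 5 mm) for 1 s (x of pointer in the frame of mark between -0.005 and 0.005 m and contact force between handle and stirrup above 1 N and contact force between the fingers and stirrup below 0.5 N), for 1 s.
3. the stirrup is back at its stop (within 4 mm) (value of joint stirrup below 0.004 m), for 0.2 s.
At the end, for the whole second after the job is handed in: The handle stands still on both legs on the tray's floor under the rack's shelf (origin within 6 mm of the floor's height, 60 mm of the tray's centre along and across, tilt under 0.1 rad), released; the stirrup is at its stop within 4 mm (x of handle in the frame of tray between -0.06 and 0.06 m and y of handle in the frame of tray between -0.06 and 0.06 m and z of handle in the frame of tray between -0.006 and 0.006 m and angle between handle's own z axis and vertical below 0.1 rad and linear speed of handle below 0.02 m/s and value of joint stirrup below 0.004 m); the robot touches nothing.
It fails at once if the stirrup is pulled more than 12 mm past the rider (x of pointer in the frame of mark below -0.012 m).
It fails at once if the stirrup snaps back (faster than 0.3 m/s) (velocity of joint stirrup below -0.3 m/s).
It fails at once if the handle is dropped (falls free at over 0.5 m/s) (linear speed of handle above 0.5 m/s and contact force between the fingers and handle below 0.1 N).
It fails at once if a bystander is moved by more than 30 mm (distance of any of column, discs, hammer from where it was at the start of the episode above 0.03 m).
It also fails if it takes over 61 s, if anything falls off the work surface, if the arm or the gripper's body presses on something with over 40 N, if the wrist force passes 120 N, or if a joint passes its speed limit or range.

## Working session

There is one attempt and no reset: what is moved stays moved. The work goes in short steps, each a Python script; the robot and the scene stay as the last script left them, time stands still between calls to the robot, and variables do not carry over. Pictures are saved under pics/ and viewed, at most 10 in all, crops included, and the job is handed in when it is done.

```bash
mkdir -p pics
cat > h.py <<'E'
import numpy as np, cv2
from workcell import r, command_gripper, optics
def cloud(n):
    im,d=optics.get_image(n); m=optics.camera_model(n); K,k1,R,t=np.array(m["K"]),float(m["k1"]),np.array(m["R"]),np.array(m["t"])
    h,w=d.shape; u,v=np.meshgrid(np.arange(w),np.arange(h))
    p=cv2.undistortPoints(np.stack([u,v],-1).reshape(-1,1,2).astype(float),K,np.array([k1,0,0,0.])).reshape(h,w,2)
    c=np.dstack([p[...,0]*d,p[...,1]*d,d]); X=(c-t)@R; X[d<=0]=np.nan
    return im,X
E
python3 - <<'E'
from h import *
for n in("top","side"):
    im,X=cloud(n); cv2.imwrite(f"pics/{n}0.png",im[...,::-1]); np.savez(f"{n}0.npz",im=im,X=X)
    m=optics.camera_model(n); print(n,m["K"],m["k1"],-np.array(m["R"]).T@m["t"])
print(r.read_state()["time_s"])
E
```

```text
top [[432.56826719   0.         277.29619508]
 [  0.         432.56826719 204.97116966]
 [  0.           0.           1.        ]] -0.036170266612293285 [0.30299744 0.00476076 1.38572767]
side [[447.58916677   0.         282.36740506]
 [  0.         447.58916677 205.06803234]
 [  0.           0.           1.        ]] -0.02494525377712166 [ 0.52811374 -1.15132505  1.1039449 ]
0.1
```

View pics/top0.png

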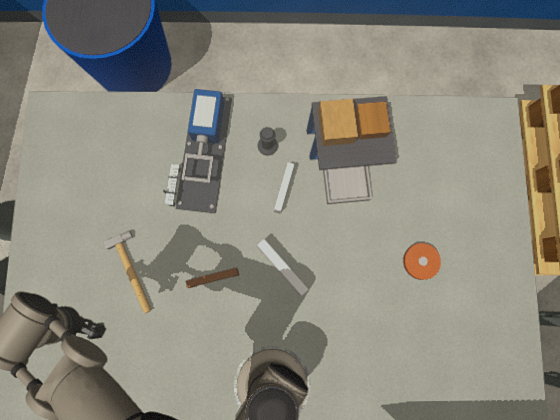

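View pics/side0.png

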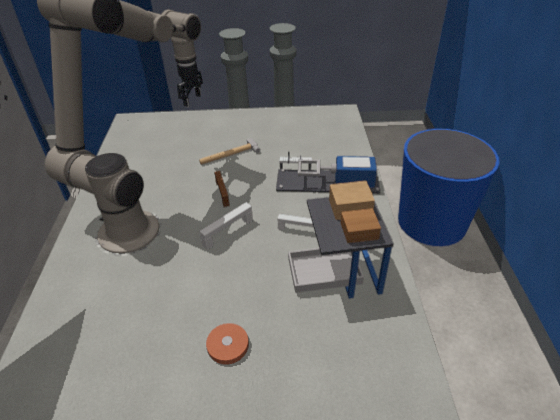

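The top view shows silver handles at (285,187) and (283,265). The first is shorter, so it is the target. The gauge is at (200,150), its scale rail at (172,185), the rack and tray at (350,150), and the column at (267,140).

Run:
```python
from h import *
D=np.load("top0.npz"); im,X=D["im"].astype(int),D["X"]
hsv=cv2.cvtColor(D["im"],cv2.COLOR_RGB2HSV)
v,u=np.mgrid[:420,:560]
def box(a,b,c,d): return (u>=a)&(u<=b)&(v>=c)&(v<=d)
def rect(m,name,n=1):
    P=X[m]; P=P[~np.isnan(P[:,0])]
    q=cv2.minAreaRect((P[:,:2]*1000).astype(np.float32)); print(name,len(P),"c",np.round(q[0],1),"size",np.round(q[1],1),"ang",round(q[2],2),"z",np.round(np.percentile(P[:,2],[5,50,95]),4)); print(np.round(cv2.boxPoints(q)).tolist())
z=X[...,2]
rect(box(265,305,155,215)&(z>.04),"handle")
rect(box(250,315,230,300)&(z>.04),"bighandle")
rect(box(180,235,85,145)&(z>.085)&(z<.115),"housing")
rect(box(165,235,85,215)&(z>.006)&(z<.03),"plate")
rect(box(178,222,145,190)&(z>.058)&(z<.085),"stirrup")
rect(box(160,182,155,210)&(z>.045)&(z<.06),"rail")
rect(box(160,182,155,210)&(z>.066),"tab")
rect(box(305,400,95,170)&(z>.2)&(z<.225),"shelf")
rect(box(320,375,160,210)&(z>.03)&(z<.06),"traywall")
rect(box(320,375,165,210)&(z>.01)&(z<.022),"trayfloor")
rect(box(255,280,125,160)&(z>.12),"column")
c=D["im"][75:220,155:240,::-1]; cv2.imwrite("pics/g.png",cv2.resize(c,None,fx=4,fy=4,interpolation=cv2.INTER_CUBIC))
for vv in range(160,210,3): print(vv,[int(round(a*1000)) if a==a else None for a in z[vv,160:184]])
```

```text
handle 380 c [607.8 -33.1] size [ 24.1 160.4] ang 74.58 z [0.0488 0.0533 0.0581]
[[527.0, -23.0], [682.0, -66.0], [688.0, -43.0], [534.0, -0.0]]
bighandle 717 c [354.7 -28.9] size [205.2  31.2] ang 41.85 z [0.0644 0.0696 0.0743]
[[268.0, -86.0], [289.0, -109.0], [442.0, 28.0], [421.0, 51.0]]
housing 1320 c [825.6 221.8] size [ 91.8 171.4] ang 83.93 z [0.0923 0.0987 0.1037]
[[736.0, 185.0], [906.0, 167.0], [916.0, 258.0], [745.0, 277.0]]
plate 2511 c [729.4 247.2] size [421.7 225.8] ang 2.63 z [0.0068 0.0108 0.0164]
[[514.0, 350.0], [524.0, 125.0], [945.0, 144.0], [935.0, 370.0]]
stirrup 412 c [675.9 244.3] size [102.9 121.5] ang 84.27 z [0.0651 0.0742 0.0789]
[[610.0, 199.0], [731.0, 187.0], [741.0, 289.0], [621.0, 302.0]]
rail 331 c [609.1 316.6] size [ 40.  126.6] ang 82.11 z [0.0477 0.0526 0.0572]
[[544.0, 305.0], [669.0, 288.0], [675.0, 328.0], [549.0, 345.0]]
tab 17 c [612.9 316.6] size [26.9 78. ] ang 37.3 z [0.0663 0.0734 0.0787]
[[579.0, 339.0], [626.0, 277.0], [647.0, 294.0], [600.0, 356.0]]
shelf 2302 c [ 727.6 -224.8] size [202.6 220.3] ang 6.05 z [0.2173 0.2218 0.2245]
[[
[... 1434 characters left out ...]
, 47, 51, 43, 2, 1, 10, 10, 18, 8, 9]
190 [1, 1, 0, 73, 76, -5, -2, 48, 50, 52, 53, 49, 51, 51, 54, 42, 1, 0, 13, 12, 17, 5, 14, 13]
193 [-4, -1, -1, -2, -4, 53, 56, 55, 51, 53, 53, 54, 50, 57, 63, 51, -1, -6, 11, 10, 8, 8, 7, 12]
196 [5, 1, -2, 1, -2, 1, 52, 53, 51, 51, 52, 52, 55, 54, 49, -2, 2, 8, 20, 16, 11, 9, 9, 5]
199 [-3, -6, -3, 2, -3, 56, 53, 51, 51, 52, 54, 53, 52, 50, -7, 1, -1, 13, 12, 13, 12, 11, 13, 6]
202 [2, 3, 0, -1, -2, 54, 51, 53, 52, 51, 53, 52, 55, 49, 20, 0, 11, 13, 14, 14, 18, 18, 14, 11]
205 [-2, -1, 0, -1, -1, -2, 3, 1, -3, -1, 17, 20, 22, 25, 16, -1, 8, 10, 11, 11, 9, 11, 8, 17]
208 [-3, -3, 0, 0, -2, -2, 8, 0, 0, 1, 1, 0, 0, -1, 1, -6, 5, 6, 12, 12, 11, 8, 10, 14]
```

View pics/g.png

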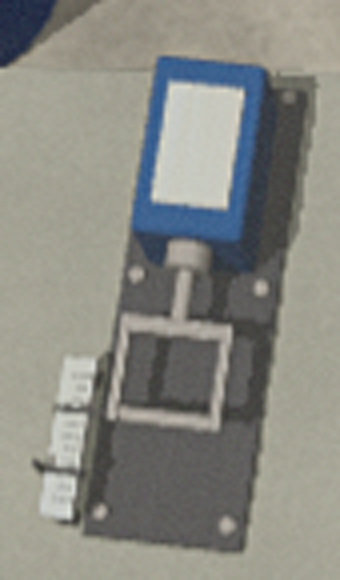

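The crop shows the drawbar at about crop (164,418), which is pixel (196,179). The pointer crosses the rail at about (171,177), and the rider with its tab is at about (168,191). Next I ray-cast these precisely from both views.

```bash
cat >> h.py <<'E'
def plane(n,z):
    "world xy of every pixel's ray on the plane at height z"
    m=optics.camera_model(n); K,k1,R,t=np.array(m["K"]),float(m["k1"]),np.array(m["R"]),np.array(m["t"])
    u,v=np.meshgrid(np.arange(560),np.arange(420))
    p=cv2.undistortPoints(np.stack([u,v],-1).reshape(-1,1,2).astype(float),K,np.array([k1,0,0,0.])).reshape(420,560,2)
    d=np.dstack([p,np.ones((420,560))])@R; c=-R.T@t
    return (c+d*((z-c[2])/d[...,2])[...,None])[...,:2]
def frame(P,o,yaw):
    q=P-np.array(o); c,s=np.cos(yaw),np.sin(yaw); return q[...,0]*c+q[...,1]*s, -q[...,0]*s+q[...,1]*c
def prof(im,n,z,o,yaw,y0,y1,xs,w=2.):
    gx,gy=frame(plane(n,z),o,yaw); g=im.astype(float).mean(2); m=(gy>y0)&(gy<y1)
    out=[]
    for x in xs:
        k=np.exp(-.5*((gx[m]-x)/(w/1000))**2); out.append((k*g[m]).sum()/k.sum())
    return np.array(out)
E
python3 - <<'E'
from h import *
yaw=np.radians(-6.0); o=(.617,.250)
xs=np.arange(-.10,.1,.002)
for n in("top","side"):
    im=np.load(n+"0.npz")["im"]
    for nm,z,y0,y1 in (("bar",.070,-.025,.025),("ptr64",.064,.068,.083),("rider54",.054,.068,.086)):
        p=prof(im,n,z,o,yaw,y0,y1,xs); print(n,nm); print(" ".join(f"{int(x*1000)}:{int(a)}" for x,a in zip(xs,p)))
    gx,gy=frame(plane(n,.070),o,yaw); 
    # lateral profile over drawbar row
    g=im.astype(float).mean(2); m=abs(gx)<.006
    print("lat"," ".join(f"{int(y*1000)}:{int(g[m&(abs(gy-y)<.003)].mean())}" for y in np.arange(-.08,.08,.004)))
im=np.load("side0.npz")["im"]; cv2.imwrite("pics/s.png",cv2.resize(im[130:240,260:400,::-1],None,fx=5,fy=5,interpolation=cv2.INTER_CUBIC))
E
```

```text
top bar
-100:160 -98:154 -96:140 -94:119 -92:100 -90:91 -88:90 -86:91 -83:92 -81:93 -79:93 -77:93 -75:93 -73:92 -71:93 -69:93 -67:93 -65:92 -63:92 -61:93 -59:93 -57:93 -55:93 -53:93 -51:93 -49:93 -47:93 -45:93 -43:93 -41:94 -39:94 -37:94 -35:94 -33:94 -31:94 -29:94 -27:94 -25:93 -23:93 -21:93 -19:93 -17:93 -15:93 -13:93 -11:93 -9:93 -7:92 -5:91 -3:93 -1:104 0:125 2:148 4:164 6:167 8:155 10:132 12:102 14:80 16:72 18:73 20:78 22:82 24:85 26:86 28:86 30:86 32:86 34:86 36:86 38:87 40:87 42:87 44:86 46:86 48:85 50:85 52:86 54:87 56:87 58:87 60:87 62:86 64:85 66:84 68:86 70:94 72:112 74:136 76:154 78:163 80:165 82:160 84:147 86:128 88:109 90:101 92:102 94:105 96:107 98:107
top ptr64
-100:159 -98:160 -96:160 -94:160 -92:160 -90:160 -88:159 -86:157 -83:158 -81:165 -79:175 -77:185 -75:191 -73:194 -71:195 -69:196 -67:193 -65:192 -63:192 -61:192 -59:191 -57:191 -55:191 -53:192 -51:191 -49:184 -47:164 -45:130 -43:109 -41:118 -39:139 -37:156 -35:165 -33:171 -31:180 -29:188 -27:193 -25:192 -23:189 -21:189 -19:188 -17:186 -15:185 -13:187 -11:190 -9:193 -7:193 -5:191 -3:191 -1:188 0:176 2:154 4:131 
[... 3078 characters left out ...]
 -47:187 -45:174 -43:140 -41:113 -39:112 -37:122 -35:142 -33:162 -31:171 -29:177 -27:185 -25:192 -23:193 -21:192 -19:193 -17:194 -15:192 -13:190 -11:192 -9:195 -7:194 -5:192 -3:187 -1:181 0:174 2:165 4:149 6:133 8:140 10:156 12:167 14:176 16:183 18:189 20:191 22:192 24:191 26:191 28:191 30:191 32:191 34:190 36:189 38:187 40:188 42:191 44:192 46:191 48:188 50:183 52:175 54:165 56:160 58:158 60:157 62:157 64:158 66:159 68:159 70:158 72:158 74:159 76:159 78:158 80:159 82:160 84:159 86:158 88:158 90:158 92:159 94:159 96:158 98:157<stdin>:11: RuntimeWarning: Mean of empty slice.
  ret = ret.dtype.type(ret / rcount)
Traceback (most recent call last):
ValueError: cannot convert float NaN to integer
```

```bash
cat >> h.py <<'E'
from scipy.spatial.transform import Rotation as Ro
TILT=np.radians(30); S=-.030     # tool leaned back towards the robot; grip 30 mm robot-side of the bar's middle
HC,HY=np.array([.6078,-.0331]),np.radians(-15.5)
GO,GY=np.array([.6221,.2439]),np.radians(-6.0)
RO_,RY=np.array([.6265,-.2355]),np.radians(6.0)
def tool(hx,hy,hz,yaw,flip=1):
    "TCP pose for handle origin (hx,hy,hz), handle x at yaw"
    d=np.array([np.cos(yaw),np.sin(yaw),0]); l=np.array([-d[1],d[0],0])*flip
    zt=np.sin(TILT)*d-np.cos(TILT)*np.array([0,0,1.]); 
    q=Ro.from_matrix(np.column_stack([np.cross(l,zt),l,zt])).as_quat()
    return np.array([hx,hy,hz+.045])+S*d-.006*zt, q
def loc(o,yaw,x,y=0.): c,s=np.cos(yaw),np.sin(yaw); return o[0]+x*c-y*s, o[1]+x*s+y*c
LEG=.069
def pg(x,z,flip=1,y=0.): return tool(*loc(GO,GY,x-LEG,y),z,GY,flip)   # far leg's centre at gauge x
def pr(x,z,flip=1): return tool(*loc(RO_,RY,x),z,RY,flip)         # handle origin at rack x
E
python3 - <<'E'
from h import *
for f in(1,-1):
  for n,p in dict(pre=tool(*HC,.12,HY,f),gr=tool(*HC,0,HY,f),hk=pg(.036,.1,f),hk2=pg(.036,.05,f),pl=pg(-.03,.05,f),out=pr(-.16,.08,f),ins=pr(.025,.07,f),dn=pr(.025,.017,f)).items():
    q=r.solve_ik(*p); print(f,n,np.round(p[0],3),None if q is None else np.round(q,2))
E
```

```text
1 pre [ 0.576 -0.024  0.17 ] [-0.14  0.34  1.93 -0.18  0.36 -1.29]
1 gr [ 0.576 -0.024  0.05 ] None
1 hk [0.556 0.251 0.15 ] [ 0.42  0.45  1.81 -0.57  0.48 -0.6 ]
1 hk2 [0.556 0.251 0.1  ] [ 0.42  0.54  1.85 -0.73  0.38 -0.42]
1 pl [0.491 0.258 0.1  ] [ 0.49  0.47  1.98 -0.89  0.37 -0.18]
1 out [ 0.435 -0.256  0.13 ] [-0.94  0.36  2.07  0.85  0.61  2.98]
1 ins [ 0.619 -0.236  0.12 ] [-0.63  0.57  1.7   0.67  0.57 -2.82]
1 dn [ 0.619 -0.236  0.067] [-0.63  0.65  1.74  0.81  0.48 -2.98]
-1 pre [ 0.576 -0.024  0.17 ] [-0.14  0.34  1.93 -0.18  0.36  1.85]
-1 gr [ 0.576 -0.024  0.05 ] None
-1 hk [0.556 0.251 0.15 ] [ 0.42  0.45  1.81 -0.57  0.48  2.54]
-1 hk2 [0.556 0.251 0.1  ] [ 0.42  0.54  1.85 -0.73  0.38  2.72]
-1 pl [0.491 0.258 0.1  ] [ 0.49  0.47  1.98 -0.89  0.37  2.96]
-1 out [ 0.435 -0.256  0.13 ] [-0.94  0.36  2.07  0.85  0.61 -0.16]
-1 ins [ 0.619 -0.236  0.12 ] [-0.63  0.57  1.7   0.67  0.57  0.32]
-1 dn [ 0.619 -0.236  0.067] [-0.63  0.65  1.74  0.81  0.48  0.16]
```

```bash
sed -i 's/^TILT=.*/TILT=np.radians(18); S=-.045/' h.py
python3 - <<'E'
from h import *
for f in(1,-1):
  for n,p in dict(pre=tool(*HC,.12,HY,f),gr=tool(*HC,0,HY,f),hk=pg(.036,.1,f),hk2=pg(.036,.05,f),pl=pg(-.03,.05,f),out=pr(-.12,.08,f),ins=pr(.026,.07,f),dn=pr(.026,.017,f)).items():
    q=r.solve_ik(*p); print(f,n,np.round(p[0],3),None if q is None else np.round(q,2))
E
```

```text
1 pre [ 0.563 -0.021  0.171] [-0.15  0.37  1.8  -0.06  0.67 -1.41]
1 gr [ 0.563 -0.021  0.051] [-0.15  0.56  1.91 -0.1   0.36 -1.37]
1 hk [0.543 0.252 0.151] [ 0.38  0.47  1.69 -0.22  0.71 -0.94]
1 hk2 [0.543 0.252 0.101] [ 0.38  0.54  1.74 -0.26  0.6  -0.9 ]
1 pl [0.477 0.259 0.101] [ 0.44  0.47  1.88 -0.32  0.54 -0.77]
1 out [ 0.461 -0.253  0.131] [-0.78  0.39  1.9   0.39  0.69 -2.74]
1 ins [ 0.606 -0.238  0.121] [-0.58  0.58  1.58  0.29  0.75 -2.44]
1 dn [ 0.606 -0.238  0.068] [-0.58  0.66  1.62  0.33  0.64 -2.5 ]
-1 pre [ 0.563 -0.021  0.171] [-0.15  0.37  1.8  -0.06  0.67  1.73]
-1 gr [ 0.563 -0.021  0.051] [-0.15  0.56  1.91 -0.1   0.36  1.78]
-1 hk [0.543 0.252 0.151] [ 0.38  0.47  1.69 -0.22  0.71  2.2 ]
-1 hk2 [0.543 0.252 0.101] [ 0.38  0.54  1.74 -0.26  0.6   2.25]
-1 pl [0.477 0.259 0.101] [ 0.44  0.47  1.88 -0.32  0.54  2.37]
-1 out [ 0.461 -0.253  0.131] [-0.78  0.39  1.9   0.39  0.69  0.4 ]
-1 ins [ 0.606 -0.238  0.121] [-0.58  0.58  1.58  0.29  0.75  0.7 ]
-1 dn [ 0.606 -0.238  0.068] [-0.58  0.66  1.62  0.33  0.64  0.64]
```

```bash
sed -i 's/flip=1/flip=-1/' h.py
python3 - <<'E'
from h import *
command_gripper(.085)
r.reach(*tool(*HC,.12,HY)); r.move_straight(*tool(*HC,.0,HY),speed=.12)
command_gripper(0,110); s=r.read_state(); print(s["grip_width"],s["grip_force"],s["time_s"])
r.move_straight(*tool(*HC,.16,HY),speed=.15)
r.reach(*pg(.036,.12)); s=r.read_state(); print(s["grip_width"],s["contact_force"],s["time_s"])
for n in("top","side"):
    im,X=cloud(n); np.savez(n+"1.npz",im=im,X=X); cv2.imwrite(f"pics/{n}1.png",im[...,::-1])
a,b=cv2.imread("pics/top1.png")[120:260,150:290],cv2.imread("pics/side1.png")[100:240,220:360]
cv2.imwrite("pics/c1.png",cv2.resize(np.hstack([a,b]),None,fx=2.8,fy=2.8,interpolation=cv2.INTER_CUBIC))
E
```

```text
0.02237251709759443 108.15455317497253 4.275
0.02212988553936044 [ 0.80010074 -0.6864267  -4.73974597] 6.5667
```

View pics/c1.png

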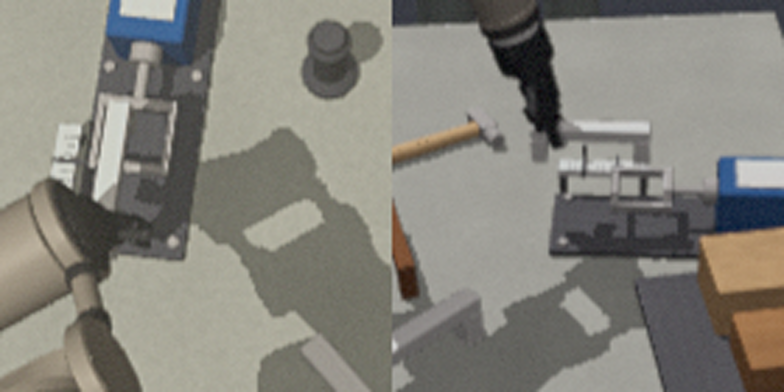

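The left half (top view) shows the handle's far end over the stirrup window at crop (112,100). The right half (side view) shows the bar held level above the gauge. Next I measure the bar end in the gauge frame.

Run:
```python
from h import *
for n in("top","side"):
    X=np.load(n+"1.npz")["X"]; gx,gy=frame(X[...,:2],GO,GY)
    m=(X[...,2]>.145)&(X[...,2]<.2)&(gx>-.06)&(gx<.1)&(abs(gy)<.05)
    x,y,z=gx[m]*1e3,gy[m]*1e3,X[...,2][m]*1e3; t=m.sum()
    q=cv2.minAreaRect(np.column_stack([x,y]).astype(np.float32)); print(n,t,np.round(x.max(),1),np.round(np.percentile(x,99),1),"y",np.round(np.percentile(y,[2,50,98]),1),"z",np.round(np.percentile(z,[5,50,95]),1),"yaw",np.degrees(np.polyfit(x,y,1)[0]),"pitch slope",np.polyfit(x,z,1)[0],q)
```

```text
top 331 44.7 43.6 y [-13.5  -3.7   9.8] z [158.6 172.1 176. ] yaw -0.03216404733608403 pitch slope -0.01888898614000979 ((-7.464473724365234, -1.267547607421875), (25.03470802307129, 104.25006103515625), 89.84832763671875)
side 220 48.0 47.2 y [-19.6 -11.7   7.4] z [151.9 169.2 174.6] yaw 0.8349794286680235 pitch slope -0.03968223174297743 ((-5.625644683837891, -7.015087127685547), (108.420166015625, 29.854692459106445), 3.493316888809204)
```

```bash
cat >> h.py <<'E'
def gf(): 
    s=r.read_state(); f=np.array(s["contact_force"]); return round(float(f[0]*np.cos(GY)+f[1]*np.sin(GY)),2),round(float(f[2]),2),round(s["time_s"],2)
def ptr(n):
    im,X=cloud(n); xs=np.arange(-.09,.03,.0005); p=prof(im,n,.064,GO,GY,.068,.083,xs)
    k=[i for i in range(2,len(xs)-2) if p[i]==p[max(0,i-8):i+9].min() and p[i]<150]
    return im,[(round(xs[i]*1e3,1),int(p[i])) for i in k]
E
python3 - <<'E'
from h import *
print(r.move_straight(*pg(.036,.052),speed=.1,max_force=10),gf())
for x in(.022,.019,.017,.015,.012,.007):
    r.move_straight(*pg(x,.052),speed=.04); print(x,gf())
for n in("top","side"):
    im,k=ptr(n); print(n,k); cv2.imwrite(f"pics/{n}2.png",im[...,::-1])
cv2.imwrite("pics/c2.png",cv2.resize(np.hstack([cv2.imread("pics/top2.png")[120:260,150:290],cv2.imread("pics/side2.png")[100:240,220:360]]),None,fx=2.8,fy=2.8,interpolation=cv2.INTER_CUBIC))
E
```

```text
False (-0.05, -4.48, 7.5)
0.022 (0.99, -3.75, 8.0)
0.019 (-0.36, -4.34, 8.25)
0.017 (1.14, -4.89, 8.5)
0.015 (2.73, -3.75, 8.75)
0.012 (3.19, -4.48, 9.0)
0.007 (3.72, -5.2, 9.28)
top [(np.float64(-85.5), 95), (np.float64(-49.5), 127), (np.float64(-10.5), 124)]
side [(np.float64(-45.5), 126), (np.float64(-9.0), 127)]
```

View pics/c2.png

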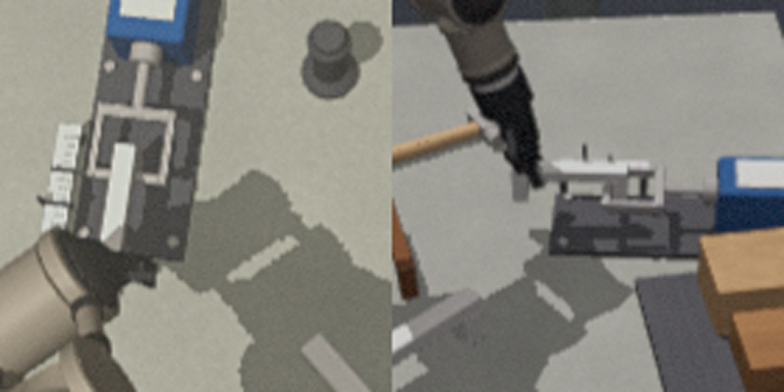

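Run:
```python
from h import *
r.move_straight(*pg(-.017,.052),speed=.03); print(gf())
for n in("top","side"): print(n,ptr(n)[1])
r.move_straight(*pg(-.0297,.052),speed=.02); print(gf())
for n in("top","side"):
    im,k=ptr(n); print(n,k); cv2.imwrite(f"pics/{n}3.png",im[...,::-1])
cv2.imwrite("pics/c3.png",cv2.resize(np.hstack([cv2.imread("pics/top3.png")[155:225,150:220],cv2.imread("pics/side3.png")[130:200,260:330]]),None,fx=5.6,fy=5.6,interpolation=cv2.INTER_CUBIC))
```

```text
(7.8, -7.75, 10.32)
top [(np.float64(-49.5), 126), (np.float64(-33.5), 126)]
side [(np.float64(-45.0), 125), (np.float64(-32.5), 138)]
(9.26, -8.82, 11.21)
top [(np.float64(-47.5), 100)]
side [(np.float64(-46.0), 122)]
```

View pics/c3.png

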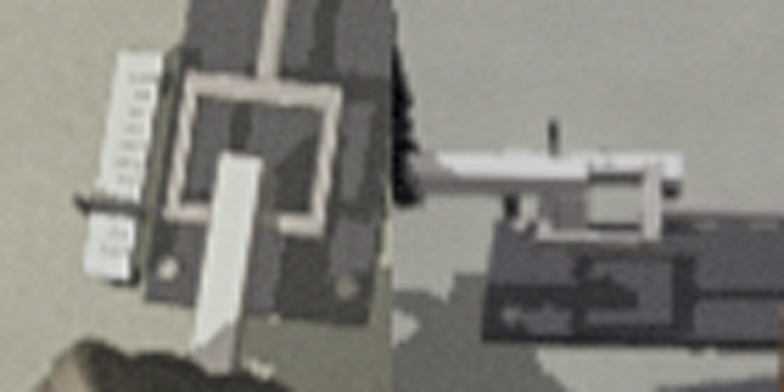

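The pointer lies in line with the rider: top crop tab at (85,200), tongue at (140,208) along the drawbar's slope, and the side view agrees. I hold here, ease back and unhook.

Run:
```python
from h import *
r.hold(1.6); print(gf())
r.move_straight(*pg(.020,.052),speed=.04); r.move_straight(*pg(.036,.052),speed=.06); r.hold(.3); print(gf())
for n in("top","side"): print(n,ptr(n)[1])
r.move_straight(*pg(.036,.16),speed=.12); print(gf())
p,q=pr(-.12,.16); r.reach(p,q); r.move_straight(*pr(-.12,.075),speed=.12); print(gf(),r.read_state()["grip_width"])
for n in("top","side"):
    im,X=cloud(n); np.savez(n+"4.npz",im=im,X=X); cv2.imwrite(f"pics/{n}4.png",im[...,::-1])
    gx,gy=frame(X[...,:2],RO_,RY); m=(X[...,2]>.105)&(X[...,2]<.15)&(gx>-.12)&(gx<.0)&(abs(gy)<.05)
    x,y,z=gx[m]*1e3,gy[m]*1e3,X[...,2][m]*1e3
    print(n,m.sum(),x.max(),np.percentile(y,[2,50,98]),np.percentile(z,[5,50,95]),np.polyfit(x,z,1)[0],np.polyfit(x,y,1)[0])
cv2.imwrite("pics/c4.png",cv2.resize(np.hstack([cv2.imread("pics/top4.png")[110:250,270:410],cv2.imread("pics/side4.png")[160:300,230:370]]),None,fx=2.8,fy=2.8,interpolation=cv2.INTER_CUBIC))
```

```text
(9.74, -7.99, 12.91)
(0.06, -4.09, 15.02)
top [(np.float64(-88.5), 135), (np.float64(-73.5), 129), (np.float64(-49.0), 114), (np.float64(0.0), 127)]
side [(np.float64(-88.0), 19), (np.float64(-46.0), 122), (np.float64(1.0), 128)]
(-0.18, -4.97, 16.17)
(0.18, -3.86, 18.88) 0.022401355215773845
top 239 -40.416512425114654 [-11.77179814   1.27531159  11.45709265] [117.4950279  128.1628154  132.30954821] -0.02310064144701502 0.007225102810214139
side 271 -39.377290496101715 [-17.22376859 -11.18680836   8.03521921] [111.50014375 127.05474205 131.35467781] -0.030476386646250016 -0.010087248669891146
```

View pics/c4.png

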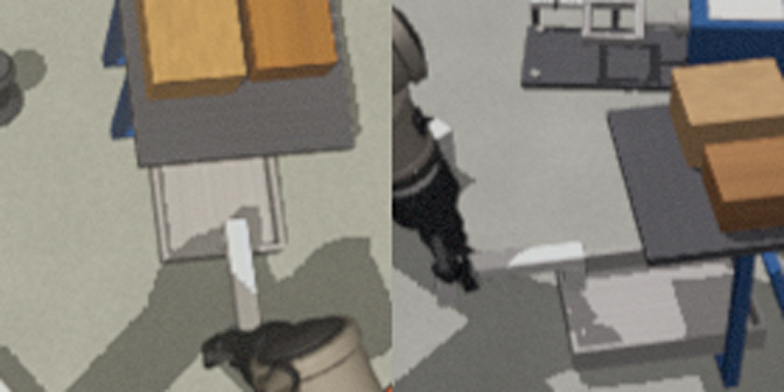

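The handle is in front of the tray, level and centred: its far end is at top crop (237,222), over the tray's front wall, and the side view shows it above the wall. Inserting now.

Run:
```python
from h import *
print(r.move_straight(*pr(.027,.075),speed=.1,max_force=12),gf())
print(r.move_straight(*pr(.027,.024),speed=.08,max_force=12),gf())
print(r.move_straight(*pr(.027,.013),speed=.02,max_force=8),gf())
s=r.read_state(); print(np.array(s["eef_pos"])-pr(.027,.017)[0])
command_gripper(.032); r.hold(.2); command_gripper(.05); s=r.read_state(); print(s["grip_width"],gf())
zt=Ro.from_quat(s["eef_rot"]).as_matrix()[:,2]
r.move_straight(np.array(s["eef_pos"])-.10*zt,speed=.1); p=np.array(r.read_state()["eef_pos"])
c=np.array([np.cos(RY),np.sin(RY),0]); r.move_straight(p-.12*c+[0,0,.08],speed=.2)
for n in("top","side"):
    im,X=cloud(n); np.savez(n+"5.npz",im=im,X=X); cv2.imwrite(f"pics/{n}5.png",im[...,::-1])
    gx,gy=frame(X[...,:2],RO_,RY); m=(X[...,2]>.06)&(X[...,2]<.09)&(gx>-.08)&(gx<.15)&(abs(gy)<.05)
    x,y,z=gx[m]*1e3,gy[m]*1e3,X[...,2][m]*1e3
    print(n,m.sum(),x.min(),x.max(),np.percentile(y,[2,50,98]),np.percentile(z,[5,50,95]),np.polyfit(x,z,1)[0])
    print(ptr(n)[1])
cv2.imwrite("pics/c5.png",cv2.resize(np.hstack([cv2.imread("pics/top5.png")[110:250,270:410],cv2.imread("pics/side5.png")[180:320,250:390]]),None,fx=2.8,fy=2.8,interpolation=cv2.INTER_CUBIC))
```

```text
False (-0.32, -5.29, 20.6)
False (-0.03, -3.92, 21.39)
True (-1.2, 3.77, 21.81)
[ 0.00027051 -0.00016394  0.00054728]
0.050193060995942354 (1.16, 0.18, 22.58)
top 228 -52.7874686024956 36.86340218974801 [-11.57998831   1.08992838  11.72997648] [64.26372031 69.83010296 75.27184589] -0.003249949717186465
[(np.float64(-49.5), 126), (np.float64(0.0), 127)]
side 403 -52.78928697442125 106.84539637839681 [-15.86895243  -6.75286829   8.76671327] [61.51321452 69.4362616  73.34700002] 0.0026745225855063465
[(np.float64(-46.0), 109), (np.float64(1.0), 129)]
```

View pics/c5.png

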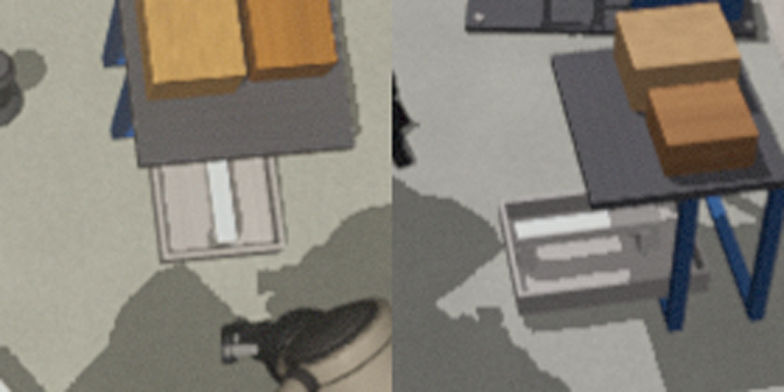

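The handle stands level inside the tray under the shelf (top crop 205–235, 160–245; -53..107 mm along rack x). The gripper is clear, and the pointer is back at rest.

```bash
python3 -c "
from h import *
print(r.finish_job())"
```

```text
the job is handed in; nothing more can be done
None
```

I carried out the whole job and handed it in at about 24 s of the 61 s allowed: the pointer was held in line with the rider for about 1.7 s, the stirrup was eased back to its stop, and the handle stands on both legs in the tray; no verdict came back.

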